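Pack the cold box in order

TASK

Pack the yellow cold box for transport: lay the cooling plate flat on the bottom of its bay, set the divider down on the plate, stand each of the two to four small blue-capped bottles from the loose row just behind these parts upright in a pocket of its own, then put the cover on so that it lies flat on the divider's posts inside the box, and last swing the latch fully over the cover. Leave the other things on the bench alone.

Things in the scene. Friction and masses are not known exactly. Their poses are not given: they have to be found in the camera images.
- bay (a point): The middle of the floor of the packing bay of the yellow open cold box (box 228 x 260 x 130 mm, fixed to the bench, walls 30 mm thick, inside 166 mm along x, 198 mm along y). White foam rails 25 mm wide and 33 mm high along the inside of the two y walls leave a floor of 166 x 148 mm. The point lies on this floor, 27 mm above the bench; the rim is 103 mm above it. z is up.
- plate_tab (a point): Point to grip the cooling plate: a flat bare metal plate 154 (x) x 140 (y) x 8 mm with an upright tab in its middle, 10 mm thick along x, 60 mm long along y, top 63 mm above the plate's underside. The point is in the tab on the plate's vertical mid-line, 53 mm above its underside. A half turn about z makes no difference.
- divider_bar (a point): Middle of the divider's carrying bar (10 mm thick in x, 12 tall, 130 long in y), 79 mm above its underside. Grey crate, no floor: 158 (x) x 140 (y) mm, walls 22 high, 4 posts 85 high (at the bar's ends, mid-way on the x sides) carry the cover, aisle 36 wide under the bar for the plate's tab. 4 pockets centred at x +-48.5, y +-34 mm, 53 x 64 mm; bottles in them stand on the plate. A half turn is the same.
- cover_tab (a point): Point to grip the cover: a flat white panel 158 (x) x 186 (y) x 10 mm with an upright black tab in its middle, 10 mm thick along x, 60 mm long along y, top 55 mm above the cover's underside. The point is in the tab on the cover's vertical mid-line, 38 mm above its underside. Lying on the divider's posts in the box its top is flush with the box's rim. A half turn about z makes no difference.
- latch (a joint): The steel latch on the box's front (-x) wall, a flat bar 80 x 16 x 10 mm turning about a vertical pin on the wall, in rad: 0 = along the wall (pointing along the bay's +y, open), 1.57 = stop, pointing along the bay's +x over the cover (closed). Light friction (about 0.06 N m), stays where it is left. Its pin is at x = -98 mm, y = +60 mm from bay; the bar's underside is 6 mm above the box's rim.
- latch_peg (a point): The middle of the upright black peg at the free end of the latch bar, 14 mm in diameter, 24 mm tall, 62 mm from the latch's pin; it stands on the bar, and this point is 12 mm above the bar's top.
- bottle_0_mid (a point): A closed small white bottle with a blue cap, 42 mm in diameter and 82 mm tall; the point is on its axis half-way up, z along its axis. Its sides are straight from 6 to 48 mm above its foot, then it narrows to the cap (26 mm wide, 62 to 82 mm up). Absent in some starts.
- bottle_1_mid (a point): A closed small white bottle with a blue cap, 42 mm in diameter and 82 mm tall; the point is on its axis half-way up, z along its axis. Its sides are straight from 6 to 48 mm above its foot, then it narrows to the cap (26 mm wide, 62 to 82 mm up). Absent in some starts.
- bottle_2_mid (a point): A closed small white bottle with a blue cap, 42 mm in diameter and 82 mm tall; the point is on its axis half-way up, z along its axis. Its sides are straight from 6 to 48 mm above its foot, then it narrows to the cap (26 mm wide, 62 to 82 mm up). Absent in some starts.
- bottle_3_mid (a point): A closed small white bottle with a blue cap, 42 mm in diameter and 82 mm tall; the point is on its axis half-way up, z along its axis. Its sides are straight from 6 to 48 mm above its foot, then it narrows to the cap (26 mm wide, 62 to 82 mm up). Absent in some starts.
- beaker: Bystander: an empty clear beaker, 70 mm in diameter, 95 mm tall; origin at the centre of its foot. Not to be touched.

How it is judged:
On the way, in this order (a step that is already met when the one before it is completed fails the run):
1. the cooling plate lies flat on the bottom of the bay (z of plate_tab in the frame of bay between 0.048 and 0.058 m and x of plate_tab in the frame of bay between -0.015 and 0.015 m and y of plate_tab in the frame of bay between -0.015 and 0.015 m and angle between plate_tab's own z axis and vertical below 0.06 rad), for 0.2 s.
2. the divider stands level on the plate (all of step 1 and z of divider_bar in the frame of bay between 0.082 and 0.092 m and x of divider_bar in the frame of bay between -0.015 and 0.015 m and y of divider_bar in the frame of bay between -0.015 and 0.015 m and angle between divider_bar's own z axis and vertical below 0.06 rad), for 0.2 s.
3. every bottle present stands upright in a pocket, on the plate (all of step 2 and z of bottle_0_mid in the frame of bay between 0.044 and 0.054 m and x of bottle_0_mid in the frame of bay between -0.08 and 0.08 m and y of bottle_0_mid in the frame of bay between -0.07 and 0.07 m and angle between each of bottle_0_mid, bottle_1_mid, bottle_2_mid, bottle_3_mid's own z axis and vertical below 0.2 rad and z of bottle_1_mid in the frame of bay between 0.044 and 0.054 m and x of bottle_1_mid in the frame of bay between -0.08 and 0.08 m and y of bottle_1_mid in the frame of bay between -0.07 and 0.07 m and z of bottle_2_mid in the frame of bay between 0.044 and 0.054 m and x of bottle_2_mid in the frame of bay between -0.08 and 0.08 m and y of bottle_2_mid in the frame of bay between -0.07 and 0.07 m and z of bottle_3_mid in the frame of bay between 0.044 and 0.054 m and x of bottle_3_mid in the frame of bay between -0.08 and 0.08 m and y of bottle_3_mid in the frame of bay between -0.07 and 0.07 m), for 0.2 s.
4. the cover lies flat on the divider's posts inside the box (all of step 3 and z of cover_tab in the frame of bay between 0.126 and 0.136 m and x of cover_tab in the frame of bay between -0.015 and 0.015 m and y of cover_tab in the frame of bay between -0.015 and 0.015 m and angle between cover_tab's own z axis and vertical below 0.05 rad), for 0.2 s.
5. the latch is swung over the cover (z of cover_tab in the frame of bay between 0.126 and 0.136 m and x of cover_tab in the frame of bay between -0.015 and 0.015 m and y of cover_tab in the frame of bay between -0.015 and 0.015 m and angle between cover_tab's own z axis and vertical below 0.05 rad and value of joint latch above 1.2 rad), for 0.2 s.
At the end, for the whole second after the job is handed in: The plate lies flat on the bay's floor, the divider level on it, every bottle present upright in a pocket (standing on the plate), the cover flat on the divider's posts (heights within 5 mm, all inside the bay), the latch turned beyond 1.2 rad (all of step 3 and all of step 5); the robot touches nothing.
It fails at once if the beaker is shifted by more than 4 cm or knocked over (distance of beaker from where it was at the start of the episode above 0.04 m or angle between beaker's own z axis and vertical above 0.5 rad).
Of bottle_0, bottle_1, bottle_2, bottle_3 only 2 to 4 are there at a start; the rules pass over those that are not, and their reading is None.
At some moment in a run one of plate, divider, cover may be knocked a few centimetres aside while the robot is not near it.
It also fails if it takes over 210 s, if anything falls off the work surface, if the arm or the gripper's body presses on something with over 40 N, if the wrist force passes 120 N, or if a joint passes its speed limit or range.

ROBOT

A 6-joint arm with a two-finger parallel gripper is mounted at the origin on a cart in front of the work surface, level with it; the furniture and walls round the work are solid. World frame = base frame: x ahead of the robot, y to its left, z up, the work surface at z = 0. Lengths are in m, angles in rad, forces in N, time in s.
With the tool pointing down it reaches from about 0.225 to 0.875 m from the base axis. Payload 3.4 kg.
Tool frame: the origin (TCP) lies between the finger pads; the fingertips stand 8 mm ahead of it and the grasp point (between the pads) lies 11 mm behind it; z points along the fingers, y is the line along which they close (so a half turn about z gives the same grasp; the last joint's range is limited). The gripper opens to 85 mm and grips with 20 to 120 N. Pads are 22 mm wide; open, the fingers measure 114 mm over their backs; the gripper's body (76 mm by 85 mm) begins 54 mm behind the grasp point. The pads swing forward as they close: fully open they stand 13 mm farther back than shut.
Start: joints at [-1.344, 0.276, 1.505, -0, 1.361, -0.121], TCP at [0.196, -0.541, 0.239] pointing down, gripper open.
Joint ranges: [-2.89, 2.89], [-0.75, 2.08], [0.22, 2.7], [-1.18, 4.32], [0.11, 2.71], [-2.7, 2.7]. Speed limits (rad/s): [2.57, 2.57, 3.14, 3.14, 3.14, 3.14].

INTERFACE

Orientations are given as a unit quaternion [w, x, y, z].
In Python, from rig import manip gives the robot as it stands.
- The arm moves only by the tool move_arm, never from a script. Its argument "deltas" is a list that holds one entry, the list of rows, each a list of 5 numbers: the shift along the tool's x, y, z normalised to -1 to 1, where 1 is 80 cm, then the turn about the tool's z normalised to -1 to 1, where 1 is 120 degrees, then the closure, from -1 (fully open) to 1 (shut). In form: [[[tx, ty, tz, twist, grip], ...]]. A call has 1 to 12 rows; each row is the pose to reach, as a shift and turn from the pose commanded when the call began, along the tool's axes at that moment; what a row does not reach only later rows make up. A row lasts 1/10 s, in which the tool goes at most 50 mm and 8.59 degrees, less where a joint would pass 70% of its speed; a pose out of reach is approached as far as the arm can. A call with a number of a shift or a turn outside -1 to 1 is refused whole. A call with a gripper value outside its range is refused whole. The fingers move at their own pace and stop on an object; "squeeze" is the grip in N (left out, the last holds). Time passes only in rows, so rows that repeat a pose let the fingers close. It gives the time, the measured TCP pose, the force, the opening and the grip force at its end, in the units of the state.
- manip.get_state(): the state, without advancing time (a new reading comes with each control period).
- manip.get_image(name): name is "scene" or "top" or "wrist"; returns the picture (384x512x3 uint8, red, green, blue); there is no depth.
- manip.camera_params(name): a dict with "fx", "fy", "cx", "cy" (pixels), "R" (3x3) and "t" (3): a world point X has camera coordinates R X + t; the wrist camera has in their place "tool_from_camera" (4x4, takes a point from camera to tool coordinates, whose origin is the TCP and whose axes are the flange's). Camera axes: x right, y down, z forward; pixel columns grow to the right and rows downward; lengths in m; the calibration is good to about 2 mm. A picture is of the moment at which its call begins: read the wrist's pose just before it. camera_params takes no time and is no camera call.
- manip.sign_off(): hands the job in; it is judged then, once.
The state is a dict: "clock": time; "qpos": joint angles; "qd": joint speeds; "effort": joint torques, N m; "position": TCP position; "ee_rot": TCP orientation; "contact_force": force on the tool from outside, world axes, zero at the start; "moment": the same for the moment, N m; "width": finger opening in m; "gripper_force": force on a finger pad.
Only numpy, scipy, OpenCV 4.12 (cv2) and the standard library are available. Lean on these libraries where they do the work, as an engineer would, in place of code of your own. Each camera call takes 0.05 s, during which the arm holds its last target. There are 200 camera calls.

## Working session

There is one attempt and no reset: what is moved stays moved. The work goes in short steps, Python scripts to look and compute and a tool call to move; the robot and the scene stay as the last step left them, time stands still between calls to the robot, and variables do not carry over. Pictures are saved under pics/ and viewed, at most 14 in all, crops included, and the job is handed in when it is done.

Besides the shell and the picture viewer there is one more tool, called after "Call:" as a command line: name --argument value ..., lists and objects as JSON in quotes. move_arm: Moves the arm, as the interface text tells. Scaled input: -1 to 1 covers 80 cm each way for a shift and 120 degrees each way for a turn. Its arguments: {"type":"object","properties":{"deltas":{"type":"array","items":{"type":"array","items":{"type":"array","items":{"type":"number","minimum":-1,"maximum":1}}}},"squeeze":{"type":"number"}},"required":["deltas"]}

```bash
ls; mkdir -p pics; python3 - <<'E'
from rig import manip
import cv2,numpy as np
print(manip.get_state())
for n in ["scene","top"]:
    im=manip.get_image(n); cv2.imwrite(f"pics/{n}0.png",cv2.cvtColor(im,cv2.COLOR_RGB2BGR))
for n in ["scene","top","wrist"]: print(n,manip.camera_params(n))
E
```

```text
pics
{'clock': 0.0, 'qpos': array([-1.34399814e+00,  2.76571283e-01,  1.50615292e+00,  1.85074206e-05,
        1.36069342e+00, -1.21007202e-01]), 'qd': array([ 4.19317098e-04, -4.03852462e-05,  2.87162233e-04,  1.43047307e-03,
       -4.51098188e-04, -1.41053306e-03]), 'effort': array([-5.62869027e-04, -4.16766143e+01, -2.45806217e+01, -1.45249705e-04,
        1.09855982e-02, -5.89239718e-06]), 'position': array([ 0.19585898, -0.54005807,  0.23844534]), 'ee_rot': array([-9.11685494e-04,  9.84916921e-01,  1.73025508e-01, -3.92079568e-05]), 'contact_force': array([-0.42097133,  0.13218215,  0.21900683]), 'moment': array([-0.02346872, -0.04665295,  0.03682374]), 'gripper_force': 0.0, 'width': 0.08508062975018241}
scene {'fx': 423.40869266096126, 'fy': 423.40869266096126, 'cx': 253.9460079948068, 'cy': 193.53888785223742, 'R': array([[-0.54817068, -0.83632348,  0.00848206],
       [-0.32798393,  0.2056267 , -0.92203265],
       [ 0.76937342, -0.50821324, -0.38701918]]), 't': array([0.3402141 , 0.29409123, 0.82756575])}
top {'fx': 435.44622641993953, 'fy': 435.44622641993953, 'cx': 251.90730214091536, 'cy': 189.79239090371374, 'R': array([[-0.02300849, -0.99971778, -0.00591361],
       [-0.98913765,  0.02362318, -0.14508152],
       [ 0.14518028,  0.00251127, -0.98940203]]), 't': array([0.03520205, 0.6014529 , 1.26743356])}
wrist {'fx': 327.93665720005066, 'fy': 327.93665720005066, 'cx': 250.39238104530043, 'cy': 196.23809320512268, 'tool_from_camera': array([[-3.82339599e-05, -9.47524513e-01, -3.19683117e-01,
         8.13439074e-02],
       [ 9.99999805e-01,  1.62959672e-04, -6.02603723e-04,
        -4.43421084e-04],
       [ 6.23077255e-04, -3.19683078e-01,  9.47524322e-01,
        -1.34727033e-01],
       [ 0.00000000e+00,  0.00000000e+00,  0.00000000e+00,
         1.00000000e+00]])}
```

View pics/top0.png

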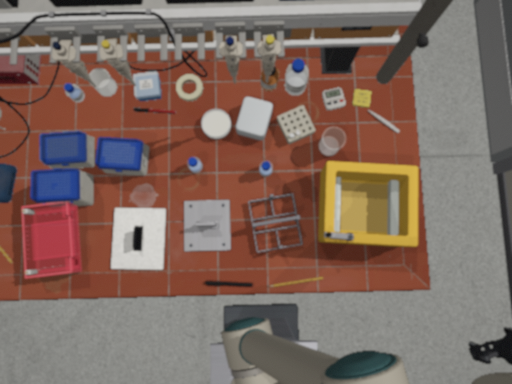

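View pics/scene0.png

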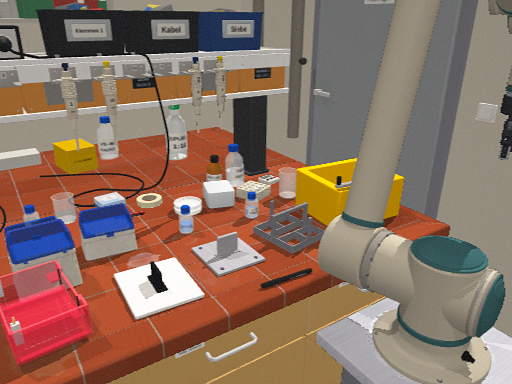

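The top view shows the cover (138,238), plate (207,226), divider (274,222), box (370,205), two loose bottles (195,163) and (266,168), and the beaker at about (332,140). The scene view agrees. The latch peg is at the box's near left corner.

```bash
cat > h.py <<'E'
from rig import manip
import cv2,numpy as np
from scipy.spatial.transform import Rotation as Ro
def shot(n,save=None):
    s=manip.get_state(); im=manip.get_image(n)
    if save: cv2.imwrite(f"pics/{save}.png",cv2.cvtColor(im,cv2.COLOR_RGB2BGR))
    p=manip.camera_params(n)
    if n=="wrist":
        T=p["tool_from_camera"]; q=s["ee_rot"]; R=Ro.from_quat([q[1],q[2],q[3],q[0]]).as_matrix()
        Rw=R@T[:3,:3]; c=R@T[:3,3]+s["position"]
    else: Rw=p["R"].T; c=-Rw@p["t"]
    return im,(p,Rw,c)
def ray(cam,uv,z):
    p,Rw,c=cam; uv=np.atleast_2d(uv).astype(float)
    d=np.c_[(uv[:,0]-p["cx"])/p["fx"],(uv[:,1]-p["cy"])/p["fy"],np.ones(len(uv))]@Rw.T
    return c+d*((z-c[2])/d[:,2])[:,None]
def proj(cam,X):
    p,Rw,c=cam; v=(np.atleast_2d(X)-c)@Rw
    return np.c_[v[:,0]/v[:,2]*p["fx"]+p["cx"],v[:,1]/v[:,2]*p["fy"]+p["cy"]]
def blobs(m,amin=30):
    m=cv2.morphologyEx(m.astype(np.uint8),cv2.MORPH_OPEN,np.ones((3,3)))
    cs,_=cv2.findContours(m,cv2.RETR_EXTERNAL,cv2.CHAIN_APPROX_NONE)
    return sorted([c[:,0] for c in cs if cv2.contourArea(c)>amin],key=lambda c:-cv2.contourArea(c))
def rect(cam,c,z):
    w=ray(cam,c,z)[:,:2]; (x,y),(a,b),t=cv2.minAreaRect((w*1000).astype(np.float32))
    if a>b: a,b,t=b,a,t-90   # long side direction b; t = angle of short side
    t=(t+90)%180-90
    return np.round([x,y,a,b,t],1)
def tool(x,y,z,yaw=None):
    """normalised move from current tool pose to world xyz; yaw = world angle (deg) of closing line"""
    s=manip.get_state(); q=s["ee_rot"]; R=Ro.from_quat([q[1],q[2],q[3],q[0]]).as_matrix()
    d=R.T@(np.array([x,y,z])-s["position"])/0.8
    cy=np.degrees(np.arctan2(R[1,1],R[0,1])); tw=0
    if yaw is not None: tw=-((yaw-cy+90)%180-90)
    print("move",np.round(d,4),"twist",round(tw/120,4),"closing yaw",round(cy,2),"pos",s["position"].round(4),"t",round(s["clock"],2))
def hsv(im): return cv2.cvtColor(im,cv2.COLOR_RGB2HSV)
E
python3 - <<'E'
from h import *
im,cam=shot("top"); H=hsv(im)
g=lambda u,v,z:print((u,v),ray(cam,[(u,v)],z).round(3))
for a in [(138,238,.01),(207,226,.008),(274,222,.08),(370,205,.13),(195,163,.08),(266,168,.08),(332,140,.05),(342,237,.15)]: g(*a)
m=(H[...,0]>20)&(H[...,0]<34)&(H[...,1]>150)&(H[...,2]>90)
for c in blobs(m,500)[:2]: print("yellow",rect(cam,c,.13))
m=(H[...,0]>105)&(H[...,0]<125)&(H[...,1]>130)
for c in blobs(m,20): print("blue",c.mean(0),rect(cam,c,.08))
tool(0.35,-0.3,.42,90)
E
```

```text
(138, 238) [[0.467 0.371 0.01 ]]
(207, 226) [[0.499 0.161 0.008]]
(274, 222) [[ 0.501 -0.041  0.08 ]]
(370, 205) [[ 0.539 -0.308  0.13 ]]
(195, 163) [[0.681 0.187 0.08 ]]
(266, 168) [[ 0.661 -0.022  0.08 ]]
(332, 140) [[ 0.749 -0.226  0.05 ]]
(342, 237) [[ 0.451 -0.221  0.15 ]]
yellow [ 544.9 -304.4  227.8  269.9   -4.6]
blue [ 55.08965517 184.8       ] [626.1 601.   93.8 138.2   2. ]
blue [119.02941176 153.65441176] [712.6 414.4  95.1 131.5  -5.9]
blue [ 63.10294118 147.54411765] [734.2 580.5  95.7 131.2   3.1]
blue [297.90625  65.03125] [ 978.6 -128.6   30.5   38.8   87.9]
blue [192.21052632 161.68421053] [685.6 196.3  17.8  21.3  89.8]
blue [68.68421053 87.47368421] [926.  571.1  19.1  22.1  -1.5]
blue [265.77777778 165.33333333] [669.8 -20.8  14.8  18.1  88.5]
move [ 0.2835 -0.2169 -0.2264] twist 0.1661 closing yaw -70.07 pos [ 0.1959 -0.5402  0.2386] t 0.15
```

```bash
python3 - <<'E'
from h import *
tool(0.6,-0.2,.36,-90)
E
```

```text
move [ 0.6199 -0.2278 -0.1513] twist 0.1661 closing yaw -70.07 pos [ 0.1959 -0.5402  0.2386] t 0.15
```

Call:
move_arm --deltas '[[[0.62,-0.228,-0.151,0.166,-1],[0.62,-0.228,-0.151,0.166,-1],[0.62,-0.228,-0.151,0.166,-1],[0.62,-0.228,-0.151,0.166,-1],[0.62,-0.228,-0.151,0.166,-1],[0.62,-0.228,-0.151,0.166,-1],[0.62,-0.228,-0.151,0.166,-1],[0.62,-0.228,-0.151,0.166,-1],[0.62,-0.228,-0.151,0.166,-1],[0.62,-0.228,-0.151,0.166,-1],[0.62,-0.228,-0.151,0.166,-1],[0.62,-0.228,-0.151,0.166,-1]]]'

```text
clock: 1.35
position: [0.6044, -0.1959, 0.3603]
ee_rot: [-0.001, 1.0, 0.003, 0.002]
contact_force: [-1.1, 0.3, -0.7]
width: 0.0859
gripper_force: 0.0
```

```bash
python3 - <<'E'
from h import *
shot("wrist","w1"); tool(.6,-.2,.36,-90); tool(0.6,0.22,.36,-90)
E
```

```text
move [-0.0025  0.0025 -0.0004] twist 0.0021 closing yaw -89.74 pos [ 0.602  -0.198   0.3597] t 1.4
move [-1.000e-04 -5.225e-01 -3.000e-04] twist 0.0021 closing yaw -89.74 pos [ 0.602  -0.198   0.3597] t 1.4
```

View pics/w1.png

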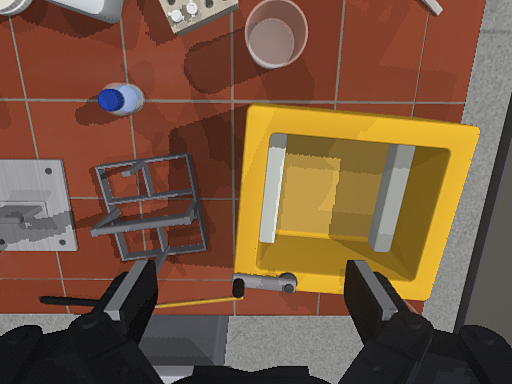

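The wrist view shows the box rim: outer corners at about (249,104), (479,128), (428,299) and (235,293). The divider is at (150,205), a bottle cap at (112,100), the latch peg at (238,288) and its pin at (288,283). Next I'll measure the rim and view the left half.

Call:
move_arm --deltas '[[[0,-0.52,0,0.002,-1],[0,-0.52,0,0.002,-1],[0,-0.52,0,0.002,-1],[0,-0.52,0,0.002,-1],[0,-0.52,0,0.002,-1],[0,-0.52,0,0.002,-1],[0,-0.52,0,0.002,-1],[0,-0.52,0,0.002,-1],[0,-0.52,0,0.002,-1],[0,-0.52,0,0.002,-1],[0,-0.52,0,0.002,-1]]]'

```text
clock: 2.5
position: [0.5999, 0.2141, 0.3597]
ee_rot: [0.001, 1.0, -0.003, -0.0]
contact_force: [-0.3, 0.3, 0.0]
width: 0.0856
gripper_force: 0.0
```

```bash
python3 - <<'E'
from h import *
im=cv2.cvtColor(cv2.imread("pics/w1.png"),cv2.COLOR_BGR2RGB);H=hsv(im)
for u,v in [(330,120),(440,220),(255,200),(300,265),(240,200),(340,142),(430,200),(320,180),(330,250)]: print((u,v),H[v,u])
shot("wrist","w2"); tool(.6,.22,.36,-90)
E
```

```text
(330, 120) [ 21 202 226]
(440, 220) [ 22 198 229]
(255, 200) [ 21 199 222]
(300, 265) [ 21 201 166]
(240, 200) [ 21 205 179]
(340, 142) [ 21 159 127]
(430, 200) [ 21 194 121]
(320, 180) [ 21 155 194]
(330, 250) [ 21 204 159]
move [-0.0001 -0.0079 -0.0002] twist -0.003 closing yaw -90.35 pos [0.6001 0.2137 0.3599] t 2.55
```

View pics/w2.png

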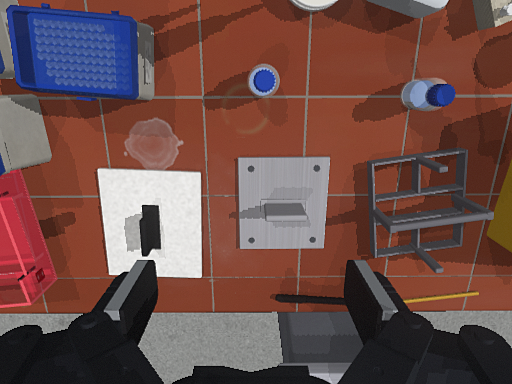

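The left view shows the cover at (150,222) with its tab vertical, so the cover is turned 90°. The plate is at (284,203) with its tab horizontal, and the divider bar runs from (372,222) to (492,213). Bottle caps are at (264,80) and (440,95).

```bash
cat >> h.py <<'E'
def near(bl,uv): return min(bl,key=lambda c:np.hypot(*(c.mean(0)-uv)))
def quad(cam,c,z):
    """4 corners by line-fitting: minAreaRect report in world mm"""
    return rect(cam,c,z)
E
python3 - <<'E'
from h import *
im,cam=shot("wrist"); H=hsv(im)
for u,v in [(245,160),(260,190),(120,190),(220,200),(220,230),(300,240),(390,240),(400,210),(440,215)]: print((u,v),H[v,u])
notred=~(((H[...,0]<12)|(H[...,0]>172))&(H[...,1]>90))
bl=blobs(notred,300)
c=near(bl,(284,203)); print("plate",rect(cam,c,.008),cv2.boundingRect(c))
c=near(bl,(150,222)); print("cover",rect(cam,c,.010),cv2.boundingRect(c))
c=near(bl,(420,205)); print("div",cv2.boundingRect(c))
b=(H[...,0]>105)&(H[...,0]<125)&(H[...,1]>130)
for c in blobs(b,100): 
  print("cap",c.mean(0).round(0),rect(cam,c,.082))
E
```

```text
(245, 160) [132   8 161]
(260, 190) [125   9 167]
(120, 190) [ 15   2 237]
(220, 200) [  6 145 139]
(220, 230) [  7 141 141]
(300, 240) [135   9 170]
(390, 240) [ 21  20 125]
(400, 210) [  7 164  87]
(440, 215) [124  14 130]
plate [502.9 163.7 139.9 154.4  89.9] (238, 156, 92, 93)
cover [ 3.670e+02  2.038e+02  4.608e+02  9.872e+02 -5.000e-01] (0, 145, 512, 239)
div (367, 148, 145, 125)
cap [73. 50.] [718.9 416.4  94.1 144.   -5.1]
cap [441.  94.] [ 6.694e+02 -1.570e+01  2.410e+01  3.310e+01 -4.000e-01]
cap [263.  81.] [ 6.866e+02  1.979e+02  2.350e+01  2.380e+01 -2.000e-01]
```

```bash
python3 - <<'E'
from h import *
im=cv2.cvtColor(cv2.imread("pics/w1.png"),cv2.COLOR_BGR2RGB);H=hsv(im)
p=manip.camera_params("wrist");T=p["tool_from_camera"]
y=np.radians(-89.74);yv=np.array([np.cos(y),np.sin(y),0]);zv=np.array([0,0,-1.]);R=np.c_[np.cross(yv,zv),yv,zv]
cam=(p,R@T[:3,:3],R@T[:3,3]+np.array([.602,-.198,.3597]))
m=(abs(H[...,0].astype(int)-21)<5)&(H[...,1]>150)&(H[...,2]>205)
m=cv2.morphologyEx(m.astype(np.uint8),cv2.MORPH_OPEN,np.ones((3,3)))
cs,h=cv2.findContours(m,cv2.RETR_CCOMP,cv2.CHAIN_APPROX_NONE)
for c,hh in zip(cs,h[0]):
    if cv2.contourArea(c)>5000: print("hole" if hh[3]>=0 else "outer",rect(cam,c[:,0],.13),cv2.boundingRect(c))
# line-by-line check: outer corners
print(ray(cam,[(249,104),(479,128),(428,299),(235,293)],.13).round(4)[:,:2])
b=(H[...,2]<40)&(H[...,1]<120)
print("peg",[ (c.mean(0).round(0),rect(cam,c,.165)) for c in blobs(b,60) if 225<c.mean(0)[0]<250])
rail=(H[...,1]<60)&(H[...,2]>120)
for c in blobs(rail,300):
    if c.mean(0)[0]>250: print("rail",rect(cam,c,.06),cv2.boundingRect(c))
tool(.503,.164,.12,0)
E
```

```text
outer [ 540.4 -313.3  225.7  256.5   -4.9] (235, 106, 245, 194)
[[ 0.6645 -0.1959]
 [ 0.6403 -0.448 ]
 [ 0.4191 -0.4315]
 [ 0.4271 -0.1785]]
peg [(array([238., 289.]), array([ 457.1, -183.9,   11.7,   19.3,   89.3]))]
rail [ 543.  -498.6   55.6  471.7  -89.9] (422, 0, 90, 332)
rail [ 273.3 -271.   140.8  224.5   -5.5] (225, 316, 138, 68)
rail [ 530.3 -398.3   23.9  158.6   85.2] (374, 145, 41, 107)
rail [ 544.8 -227.8   22.9  158.2   85.1] (259, 134, 27, 109)
rail [ 7.309e+02 -2.196e+02  5.180e+01  5.560e+01  3.000e-01] (246, 20, 47, 48)
rail [ 394.9 -225.9   19.    82.7   -6.5] (242, 276, 54, 15)
move [-0.1211  0.0623  0.3002] twist 0.7468 closing yaw -90.38 pos [0.6002 0.2135 0.3601] t 2.6
```

```bash
sed -i 's/tw=-((yaw-cy+90)%180-90)/tw=-((yaw-cy+180)%360-180)/' h.py; python3 - <<'E'
from h import *
tool(.503,.164,.12,0)
E
```

```text
move [-0.1211  0.0623  0.3002] twist -0.7532 closing yaw -90.38 pos [0.6002 0.2135 0.3601] t 2.6
```

Call:
move_arm --deltas '[[[-0.121,0.062,0.3,-0.753,-1],[-0.121,0.062,0.3,-0.753,-1],[-0.121,0.062,0.3,-0.753,-1],[-0.121,0.062,0.3,-0.753,-1],[-0.121,0.062,0.3,-0.753,-1],[-0.121,0.062,0.3,-0.753,-1],[-0.121,0.062,0.3,-0.753,-1],[-0.121,0.062,0.3,-0.753,-1],[-0.121,0.062,0.3,-0.753,-1],[-0.121,0.062,0.3,-0.753,-1],[-0.121,0.062,0.3,-0.753,-1],[-0.121,0.062,0.3,-0.753,-1]]]'

```text
clock: 3.8
position: [0.5033, 0.1649, 0.1204]
ee_rot: [0.0, 0.707, 0.707, -0.0]
contact_force: [-0.3, -1.0, -0.7]
width: 0.0854
gripper_force: 0.0
```

```bash
python3 - <<'E'
from h import *
im,cam=shot("wrist","w3"); H=hsv(im)
notred=~(((H[...,0]<12)|(H[...,0]>172))&(H[...,1]>90))
c=max(blobs(notred,300),key=len); print(cv2.boundingRect(c))
print(manip.get_state()["qpos"].round(2))
tool(.503,.164,.042,0)
E
```

```text
(0, 0, 512, 384)
[ 0.19  0.3   1.78 -0.    1.05  0.19]
move [-0.0015 -0.0004  0.0979] twist -0.0007 closing yaw -0.09 pos [0.5033 0.1652 0.1203] t 3.85
```

View pics/w3.png

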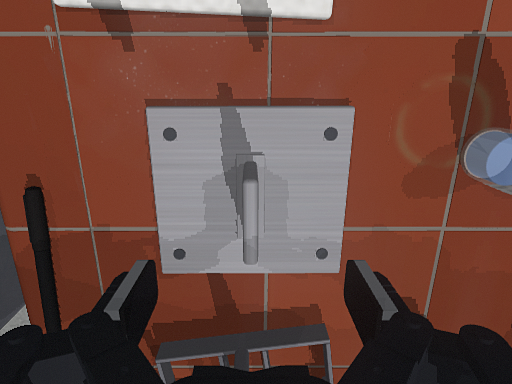

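The plate's tab sits centred between the fingers at u≈250, and the plate is square to the view. I'll descend and grip.

Call:
move_arm --deltas '[[[-0.0015,0,0.05,0,-1],[-0.0015,0,0.098,0,-1],[-0.0015,0,0.098,0,0.3],[-0.0015,0,0.098,0,1],[-0.0015,0,0.098,0,1],[-0.0015,0,0.098,0,1],[-0.0015,0,0.098,0,1],[-0.0015,0,0.098,0,1],[-0.0015,0,0.098,0,1],[-0.0015,0,0.098,0,1]]]' --squeeze 70

```text
clock: 4.85
position: [0.5039, 0.1657, 0.0432]
ee_rot: [0.001, 0.706, 0.708, 0.001]
contact_force: [-0.6, -0.3, 6.1]
width: 0.009
gripper_force: 71.2
```

```bash
python3 - <<'E'
from h import *
s=manip.get_state(); print(s["width"],s["gripper_force"],s["contact_force"]); tool(.503,.164,.24,-4.9); tool(.540,-.3133,.24,-4.9)
E
```

```text
0.008996828096143883 71.15172386169434 [-0.59418755 -0.25811951  6.09563323]
move [-0.0021 -0.0005 -0.2459] twist 0.0419 closing yaw 0.13 pos [0.5039 0.1657 0.0432] t 4.85
move [-0.5988  0.0444 -0.246 ] twist 0.0419 closing yaw 0.13 pos [0.5039 0.1657 0.0432] t 4.85
```

Call:
move_arm --deltas '[[[0,0,-0.06,0,1],[0,0,-0.12,0,1],[0,0,-0.18,0,1],[0,0,-0.246,0,1],[-0.05,0,-0.246,0,1],[-0.1,0,-0.246,0.01,1],[-0.16,0.01,-0.246,0.02,1],[-0.22,0.015,-0.246,0.03,1],[-0.28,0.02,-0.246,0.042,1],[-0.34,0.03,-0.246,0.042,1],[-0.4,0.035,-0.246,0.042,1]]]'

```text
clock: 5.95
position: [0.5315, -0.1561, 0.2382]
ee_rot: [-0.0, 0.737, 0.676, 0.0]
contact_force: [1.2, 0.4, -3.4]
width: 0.0088
gripper_force: 69.9
```

```bash
python3 - <<'E'
from h import *
s=manip.get_state(); print(s["width"],s["gripper_force"],s["contact_force"]); tool(.540,-.313,.24,-4.9)
E
```

```text
0.00875178961656128 69.94712948799133 [ 1.15703812  0.44706775 -3.3627599 ]
move [-0.1945  0.0274 -0.0023] twist -0.0001 closing yaw -4.92 pos [ 0.5315 -0.1561  0.2382] t 5.95
```

Call:
move_arm --deltas '[[[-0.06,0.01,-0.002,0,1],[-0.12,0.018,-0.002,0,1],[-0.17,0.024,-0.002,0,1],[-0.1945,0.0274,-0.002,0,1],[-0.1945,0.0274,-0.002,0,1],[-0.1945,0.0274,-0.002,0,1]]]'

```text
clock: 6.55
position: [0.5398, -0.3104, 0.2394]
ee_rot: [-0.001, 0.737, 0.676, 0.0]
contact_force: [0.7, 1.0, -3.2]
width: 0.0089
gripper_force: 69.9
```

```bash
python3 - <<'E'
from h import *
shot("wrist","w4"); tool(.540,-.313,.24,-4.9); shot("top","t4"); print(manip.get_state()["qpos"].round(2))
E
```

```text
move [-0.0041  0.0004 -0.0004] twist 0.0001 closing yaw -4.88 pos [ 0.5399 -0.3097  0.2397] t 6.6
[-0.63  0.35  1.4   0.    1.4  -0.55]
```

View pics/w4.png

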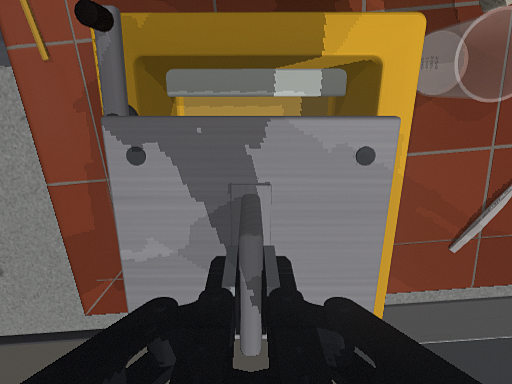

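The hover view shows the plate's far edge from (104,117) to (400,117) and the rim's far outer edge at v≈12 with its right corner at (425,14). I'll compare these in the bay frame.

```bash
cat >> h.py <<'E'
BAY=np.array([.540,-.3133]); BY=-4.9
def bayf(w):
    t=np.radians(BY); d=np.atleast_2d(w)[:,:2]-BAY
    return (d@np.array([[np.cos(t),-np.sin(t)],[np.sin(t),np.cos(t)]])*1000).round(1)
E
python3 - <<'E'
from h import *
im,cam=shot("wrist"); H=hsv(im)
tz=manip.get_state()["position"][2]
print("plate far corners",bayf(ray(cam,[(103,117),(400,117)],tz-.042+.008+0.0)), "tcp",bayf(manip.get_state()["position"]))
m=(abs(H[...,0].astype(int)-21)<5)&(H[...,1]>150)
# far outer edge of rim (z=.13): first yellow row per column
for u in (180,260,340,400):
    v=np.where(m[:60,u])[0]; print(u,v[0],bayf(ray(cam,[(u,v[0])],.13)))
for v in (60,100,150,200,250):
    u=np.where(m[v,380:470])[0]+380; print(v,u[-1],bayf(ray(cam,[(u[-1],v)],.13)))
# rim/inside brightness transitions
for u in (200,280): print(u,[(v,H[v,u,2]) for v in range(44,66,2)])
E
```

```text
plate far corners [[-75.4  71.2]
 [ 73.7  71.4]] tcp [[-0.1  3.8]]
180 14 [[-48.3 131.4]]
260 14 [[  4.8 131.4]]
340 13 [[ 57.9 132.1]]
400 13 [[ 97.6 132.1]]
60 420 [[115.6 103.3]]
100 413 [[115.   76.7]]
150 406 [[115.4  40.7]]
200 398 [[115.1   0.9]]
250 391 [[115.6 -43.1]]
200 [(44, np.uint8(129)), (46, np.uint8(130)), (48, np.uint8(130)), (50, np.uint8(130)), (52, np.uint8(128)), (54, np.uint8(126)), (56, np.uint8(108)), (58, np.uint8(80)), (60, np.uint8(81)), (62, np.uint8(83)), (64, np.uint8(80))]
280 [(44, np.uint8(130)), (46, np.uint8(129)), (48, np.uint8(129)), (50, np.uint8(128)), (52, np.uint8(127)), (54, np.uint8(127)), (56, np.uint8(105)), (58, np.uint8(82)), (60, np.uint8(82)), (62, np.uint8(83)), (64, np.uint8(83))]
```

Call:
move_arm --deltas '[[[0.0006,0.0019,0.04,0,1],[0.0006,0.0019,0.07,0,1],[0.0006,0.0019,0.1,0,1],[0.0006,0.0019,0.12,0,1],[0.0006,0.0019,0.14,0,1],[0.0006,0.0019,0.155,0,1],[0.0006,0.0019,0.17,0,1],[0.0006,0.0019,0.185,0,1],[0.0006,0.0019,0.195,0,1],[0.0006,0.0019,0.2,0,1],[0.0006,0.0019,0.2,0,1]]]'

```text
clock: 7.8
position: [0.5416, -0.3109, 0.0796]
ee_rot: [-0.0, 0.737, 0.676, -0.0]
contact_force: [-0.6, -0.5, -3.4]
width: 0.0086
gripper_force: 69.8
```

Call:
move_arm --deltas '[[[0,0,0.004,0,1],[0,0,0.008,0,1],[0,0,0.0115,0,1],[0,0,0.0125,0,1],[0,0,0.0125,0,1]]]'

```text
clock: 8.3
position: [0.5418, -0.311, 0.0703]
ee_rot: [0.0, 0.737, 0.676, -0.0]
contact_force: [-0.2, 0.2, -1.4]
width: 0.0088
gripper_force: 70.0
```

Call:
move_arm --deltas '[[[0,0,0.0015,0,1],[0,0,0.0015,0,0.2],[0,0,0.0015,0,0.2],[0,0,0.0015,0,0.2],[0,0,-0.03,0,0.2],[0,0,-0.09,0,0.2],[0,0,-0.15,0,0.0],[0,0,-0.21,0,-0.3],[0,0,-0.26,0,-1],[0,0,-0.26,0,-1],[0,0,-0.26,0,-1]]]'

```text
clock: 9.4
position: [0.5422, -0.3112, 0.2793]
ee_rot: [0.001, 0.737, 0.676, 0.0]
contact_force: [0.3, 0.3, -1.0]
width: 0.0854
gripper_force: 0.0
```

```bash
python3 - <<'E'
from h import *
shot("wrist","w5"); tool(.5404,-.313,.27,-4.9); 
E
```

```text
move [-0.0029 -0.0012  0.0095] twist -0.0001 closing yaw -4.91 pos [ 0.5415 -0.3107  0.2776] t 9.45
```

View pics/w5.png

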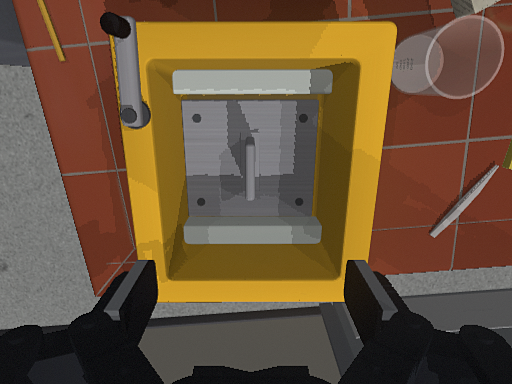

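The plate lies flat between the rails, with its tab at (250,170). I'll refine the bay centre from this view, and find the divider.

```bash
python3 - <<'E'
from h import *
im,cam=shot("wrist"); H=hsv(im)
m=(abs(H[...,0].astype(int)-21)<5)&(H[...,1]>150)&(H[...,2]>100)
P=lambda u,v,z=.13:bayf(ray(cam,[(u,v)],z))[0]
for u in (180,250,320):
    v=np.where(m[:,u])[0]; print("y edges",u,v[0],v[-1],P(u,v[0])[1],P(u,v[-1])[1])
for v in (150,200,250):
    u=np.where(m[v,90:420])[0]+90; print("x edges",v,u[0],u[-1],P(u[0],v)[0],P(u[-1],v)[0])
print("plate", P(181,99,.035),P(319,99,.035),"tab top far/near",P(250,137,.09),P(250,201,.09))
print("rails y: far top near edge",P(250,94,.06),"near rail far edge",P(250,217,.06))
tool(.53,.03,.3,0)
E
```

```text
y edges 180 22 303 131.6 -125.0
y edges 250 22 303 131.6 -124.9
y edges 320 22 303 131.6 -124.8
x edges 150 125 383 -108.7 115.0
x edges 200 131 377 -108.8 115.4
x edges 250 137 371 -109.0 115.9
plate [-76.7  71.3] [75.7 71.3] tab top far/near [-0.4 37.6] [ -0.4 -28.7]
rails y: far top near edge [-0.4 77.1] near rail far edge [ -0.5 -58.9]
move [ 0.4229 -0.0505 -0.0286] twist -0.0409 closing yaw -4.91 pos [ 0.5412 -0.3105  0.2766] t 9.5
```

```bash
sed -i 's/^BAY=.*/BAY=np.array([.543,-.3105]); BY=-4.9/' h.py; python3 - <<'E'
from h import *
tool(.50,-.04,.27,0)
E
```

```text
move [ 0.3324 -0.0802  0.0088] twist -0.0409 closing yaw -4.91 pos [ 0.5412 -0.3105  0.2766] t 9.5
```

Call:
move_arm --deltas '[[[0.334,-0.08,0.008,-0.041,-1],[0.334,-0.08,0.008,-0.041,-1],[0.334,-0.08,0.008,-0.041,-1],[0.334,-0.08,0.008,-0.041,-1],[0.334,-0.08,0.008,-0.041,-1],[0.334,-0.08,0.008,-0.041,-1],[0.334,-0.08,0.008,-0.041,-1],[0.334,-0.08,0.008,-0.041,-1]]]'

```text
clock: 10.3
position: [0.5004, -0.039, 0.2704]
ee_rot: [-0.001, 0.707, 0.708, -0.001]
contact_force: [0.8, 0.2, 0.5]
width: 0.0854
gripper_force: 0.0
```

```bash
python3 - <<'E'
from h import *
shot("wrist"); im,cam=shot("wrist","w6"); tool(.50,-.04,.27,0)
E
```

```text
move [ 0.0003 -0.0012  0.0009] twist -0.0003 closing yaw -0.04 pos [ 0.501  -0.0402  0.2707] t 10.4
```

View pics/w6.png

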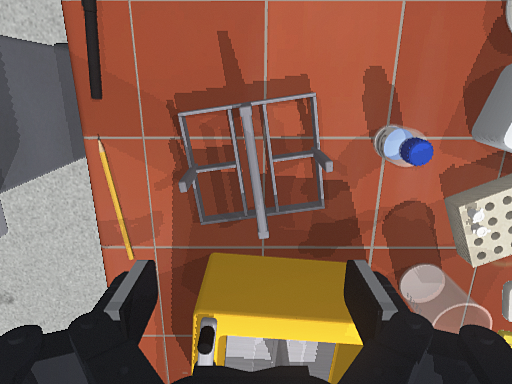

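The divider's wall-top corners are at (180,114), (315,95), (324,205) and (202,222). The bar's top runs from (245,107) to (264,237), so the divider is turned a few degrees.

```bash
python3 - <<'E'
from h import *
im,cam=shot("wrist"); H=hsv(im)
P=lambda u,v,z:ray(cam,[(u,v)],z)[0,:2]*1000
a,b=P(246,107,.085),P(264,237,.085); d=a-b
print("bar",a,b,(a+b)/2,np.hypot(*d),"yaw",np.degrees(np.arctan2(d[1],d[0]))-90)
c=np.array([P(*q,.022) for q in [(179,113),(315,94)]]); print(c, "x side yaw",np.degrees(np.arctan2(*(c[1]-c[0])[::-1])),np.hypot(*(c[1]-c[0])))
# bar centre per row, grey ridge inside columns
g=(H[...,1]<50)&(H[...,2]>90)
for v in (120,135,150,185,200,215):
    u0=246+(v-107)*18/130; us=[u for u in range(int(u0)-12,int(u0)+13) if g[v,u]]; print(v,us[0],us[-1])
E
```

```text
bar [495.44531511  23.15771278] [ 514.14319458 -112.05074721] [504.79425484 -44.44651722] 136.49519533606028 yaw 7.873454603885676
[[418.24123092  12.87734866]
 [571.54529431  33.4149216 ]] x side yaw 7.630271344381058 154.673616863298
120 242 251
135 244 253
150 247 263
185 252 260
200 254 262
215 256 268
```

```bash
python3 - <<'E'
from h import *
tool(.5046,-.0453,.07,7.75)
E
```

```text
move [-0.006   0.0047  0.2512] twist -0.0652 closing yaw -0.07 pos [ 0.5011 -0.0404  0.271 ] t 10.45
```

Call:
move_arm --deltas '[[[-0.006,0.0047,0.06,-0.065,-1],[-0.006,0.0047,0.12,-0.065,-1],[-0.006,0.0047,0.18,-0.065,-1],[-0.006,0.0047,0.23,-0.065,-1],[-0.006,0.0047,0.251,-0.065,-1],[-0.006,0.0047,0.251,-0.065,0.3],[-0.006,0.0047,0.251,-0.065,1],[-0.006,0.0047,0.251,-0.065,1],[-0.006,0.0047,0.251,-0.065,1],[-0.006,0.0047,0.251,-0.065,1],[-0.006,0.0047,0.251,-0.065,1],[-0.006,0.0047,0.251,-0.065,1]]]'

```text
clock: 11.65
position: [0.5054, -0.0443, 0.0722]
ee_rot: [0.001, 0.657, 0.754, 0.0]
contact_force: [-1.2, 0.4, 6.2]
width: 0.0084
gripper_force: 70.2
```

```bash
python3 - <<'E'
from h import *
s=manip.get_state(); print(s["width"],s["gripper_force"],s["contact_force"]); tool(s["position"][0],s["position"][1],.29,7.75); tool(.543,-.3105,.29,-4.9)
E
```

```text
0.008361644288335917 70.15501856803894 [-1.16764811  0.40570134  6.1939067 ]
move [-0.0003  0.0005 -0.2723] twist 0.0006 closing yaw 7.83 pos [ 0.5054 -0.0443  0.0722] t 11.65
move [-0.3364  0.0018 -0.2719] twist 0.1061 closing yaw 7.83 pos [ 0.5054 -0.0443  0.0722] t 11.65
```

Call:
move_arm --deltas '[[[0,0,-0.06,0,1],[0,0,-0.12,0,1],[0,0,-0.18,0,1],[0,0,-0.24,0,1],[-0.04,0,-0.272,0.05,1],[-0.1,0.001,-0.272,0.106,1],[-0.16,0.001,-0.272,0.106,1],[-0.22,0.002,-0.272,0.106,1],[-0.28,0.002,-0.272,0.106,1],[-0.336,0.002,-0.272,0.106,1],[-0.336,0.002,-0.272,0.106,1],[-0.336,0.002,-0.272,0.106,1]]]'

```text
clock: 12.85
position: [0.5423, -0.3106, 0.2873]
ee_rot: [-0.001, 0.737, 0.675, 0.0]
contact_force: [0.5, 0.6, -1.5]
width: 0.0083
gripper_force: 69.2
```

```bash
python3 - <<'E'
from h import *
shot("wrist"); im,cam=shot("wrist","w7"); tool(.543,-.3095,.29,-4.9); s=manip.get_state(); print(s["contact_force"],s["width"])
E
```

```text
move [-0.0007  0.0007 -0.0023] twist 0.0002 closing yaw -4.88 pos [ 0.5425 -0.3089  0.2881] t 12.95
[ 0.6396647   0.04405759 -2.16981298] 0.008267808805207114
```

View pics/w7.png

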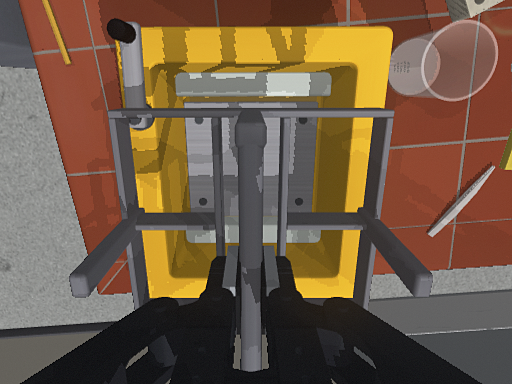

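The held divider's far wall spans (108,112) to (394,112), square to the box. I'll check its centring against the rim.

```bash
python3 - <<'E'
from h import *
im,cam=shot("wrist"); H=hsv(im); s=manip.get_state()
z=s["position"][2]-.0722+.022
print("div far top corners",bayf(ray(cam,[(108,110),(394,110)],z)),"tcp",bayf(s["position"]))
m=(abs(H[...,0].astype(int)-21)<5)&(H[...,1]>150)&(H[...,2]>90)
for u in (180,300): v=np.where(m[:60,u])[0][0]; print("far rim y",bayf(ray(cam,[(u,v)],.13)))
for v in (60,90,180,260):
    u=np.where(m[v,360:440])[0][-1]+360; print("right rim x",v,u,bayf(ray(cam,[(u,v)],.13)))
E
```

```text
div far top corners [[-79.6  71.3]
 [ 76.6  71.4]] tcp [[-0.6  1.8]]
far rim y [[-58.6 128.1]]
far rim y [[ 37.8 128.8]]
right rim x 60 389 [[112.5 104.3]]
right rim x 90 385 [[112.3  80.7]]
right rim x 180 365 [[104.2   1.4]]Traceback (most recent call last):
  File "<stdin>", line 8, in <module>
IndexError: index -1 is out of bounds for axis 0 with size 0
```

Call:
move_arm --deltas '[[[-0.0012,0.0015,0.05,0,1],[-0.0012,0.0015,0.09,0,1],[-0.0012,0.0015,0.11,0,1],[-0.0012,0.0015,0.13,0,1],[-0.0012,0.0015,0.145,0,1],[-0.0012,0.0015,0.16,0,1],[-0.0012,0.0015,0.175,0,1],[-0.0012,0.0015,0.19,0,1],[-0.0012,0.0015,0.2,0,1],[-0.0012,0.0015,0.21,0,1],[-0.0012,0.0015,0.21,0,1]]]'

```text
clock: 14.1
position: [0.5433, -0.3109, 0.1192]
ee_rot: [-0.001, 0.737, 0.676, -0.0]
contact_force: [-0.1, 0.1, -2.6]
width: 0.0084
gripper_force: 69.2
```

Call:
move_arm --deltas '[[[0,0,0.005,0,1],[0,0,0.01,0,1],[0,0,0.0145,0,1],[0,0,0.0155,0,1],[0,0,0.0155,0,1]]]'

```text
clock: 14.6
position: [0.5439, -0.3112, 0.108]
ee_rot: [-0.0, 0.737, 0.676, -0.0]
contact_force: [0.1, 0.3, -2.9]
width: 0.0089
gripper_force: 69.2
```

Call:
move_arm --deltas '[[[0,0,0.001,0,1],[0,0,0.0015,0,1],[0,0,0.0015,0,0.2],[0,0,0.0015,0,0.2],[0,0,0.0015,0,0.2],[0,0,-0.03,0,0.2],[0,0,-0.09,0,0.2],[0,0,-0.15,0,0.0],[0,0,-0.21,0,-0.3],[0,0,-0.23,0,-1],[0,0,-0.23,0,-1],[0,0,-0.23,0,-1]]]'

```text
clock: 15.8
position: [0.5435, -0.3109, 0.2914]
ee_rot: [-0.0, 0.737, 0.676, -0.0]
contact_force: [0.3, -0.2, 0.0]
width: 0.0853
gripper_force: 0.0
```

```bash
python3 - <<'E'
from h import *
shot("wrist"); im,cam=shot("wrist","w8"); tool(.669,-.02,.25,85.1); s=manip.get_state(); print(s["qpos"].round(2))
E
```

```text
move [0.3753 0.1259 0.0501] twist -0.7501 closing yaw -4.91 pos [ 0.5431 -0.3106  0.2898] t 15.9
[-0.63  0.33  1.3  -0.    1.52 -0.54]
```

View pics/w8.png

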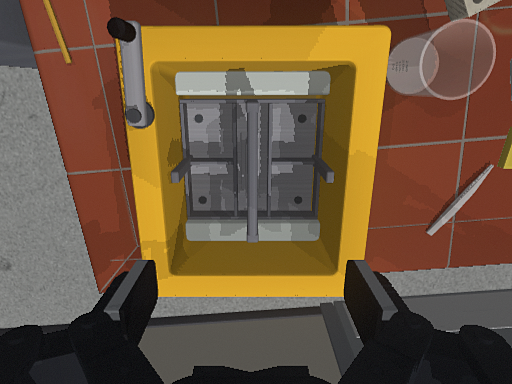

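The divider is seated level. Next are the bottles, gripped by the cap with the fingers closing along the bay's y.

```bash
python3 - <<'E'
from h import *
tool(.669,-.02,.2,-95)
E
```

```text
move [0.3752 0.1261 0.1126] twist 0.7507 closing yaw -4.91 pos [ 0.5431 -0.3106  0.2898] t 15.9
```

Call:
move_arm --deltas '[[[0.06,0.02,0.0,0.1,-1],[0.375,0.126,0.11,0.75,-1],[0.375,0.126,0.11,0.75,-1],[0.375,0.126,0.11,0.75,-1],[0.375,0.126,0.11,0.75,-1],[0.375,0.126,0.11,0.75,-1],[0.375,0.126,0.11,0.75,-1],[0.375,0.126,0.11,0.75,-1],[0.375,0.126,0.11,0.75,-1],[0.375,0.126,0.11,0.75,-1],[0.375,0.126,0.11,0.75,-1],[0.375,0.126,0.11,0.75,-1]]]'

```text
clock: 17.1
position: [0.669, -0.0207, 0.2017]
ee_rot: [-0.0, 0.999, -0.043, -0.002]
contact_force: [1.1, 0.1, -0.5]
width: 0.0853
gripper_force: 0.0
```

```bash
cat >> h.py <<'E'
def cap(z=.082):
    im,cam=shot("wrist"); H=hsv(im)
    m=(H[...,0]>105)&(H[...,0]<125)&(H[...,1]>130)
    return [(c.mean(0).round(0),rect(cam,c,z)) for c in blobs(m,150)]
E
python3 - <<'E'
from h import *
shot("wrist"); im,cam=shot("wrist","w9"); print(cap()); tool(.669,-.02,.2,-95)
E
```

```text
[(array([250., 187.]), array([671.8, -21. ,  25.3,  27.2,  85.2])), (array([  5., 186.]), array([688. , 176.6,  11.1,  26.5,  71.4]))]
move [-0.0007 -0.0011  0.0035] twist 0.0015 closing yaw -94.82 pos [ 0.6695 -0.021   0.2028] t 17.25
```

View pics/w9.png

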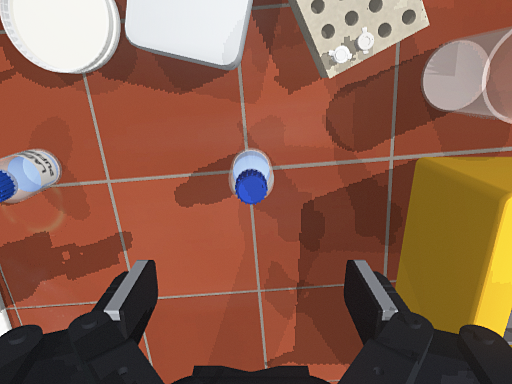

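The cap is at (250,187), centred between the fingers. I'll descend and grip it.

Call:
move_arm --deltas '[[[0.002,0,0.06,0,-1],[0.002,0,0.11,0,-1],[0.002,0,0.15,0,-1],[0.002,0,0.17,0,-1],[0.002,0,0.17,0,0],[0.002,0,0.17,0,1],[0.002,0,0.17,0,1],[0.002,0,0.17,0,1],[0.002,0,0.17,0,1],[0.002,0,0.17,0,1]]]' --squeeze 40

```text
clock: 18.25
position: [0.673, -0.0214, 0.07]
ee_rot: [0.0, 0.999, -0.043, 0.002]
contact_force: [1.3, 0.2, 5.8]
width: 0.0292
gripper_force: 37.4
```

```bash
python3 - <<'E'
from h import *
s=manip.get_state(); print(s["width"],s["contact_force"])
t=np.radians(BY);R=np.array([[np.cos(t),-np.sin(t)],[np.sin(t),np.cos(t)]])
for o in ([.0485,.034],[-.0485,-.034],[.0485,-.034],[-.0485,.034]):
    p=BAY+R@np.array(o)+R@np.array([.000,.000]); print(o); tool(p[0],p[1],.24,-94.9)
E
```

```text
0.029150352820432004 [1.26293889 0.18312814 5.78517385]
[0.0485, 0.034]
move [-0.0695  0.3315 -0.2126] twist -0.0 closing yaw -94.91 pos [ 0.673  -0.0214  0.07  ] t 18.25
[-0.0485, -0.034]
move [-0.1908  0.4165 -0.2131] twist -0.0 closing yaw -94.91 pos [ 0.673  -0.0214  0.07  ] t 18.25
[0.0485, -0.034]
move [-0.0695  0.4165 -0.2126] twist -0.0 closing yaw -94.91 pos [ 0.673  -0.0214  0.07  ] t 18.25
[-0.0485, 0.034]
move [-0.1908  0.3315 -0.2131] twist -0.0 closing yaw -94.91 pos [ 0.673  -0.0214  0.07  ] t 18.25
```

Call:
move_arm --deltas '[[[0,0,-0.06,0,1],[0,0,-0.12,0,1],[-0.01,0.03,-0.18,0,1],[-0.02,0.09,-0.213,0,1],[-0.03,0.15,-0.213,0,1],[-0.04,0.21,-0.213,0,1],[-0.05,0.27,-0.213,0,1],[-0.06,0.33,-0.213,0,1],[-0.0695,0.39,-0.213,0,1],[-0.0695,0.4165,-0.213,0,1],[-0.0695,0.4165,-0.213,0,1],[-0.0695,0.4165,-0.213,0,1]]]'

```text
clock: 19.45
position: [0.5876, -0.3477, 0.2379]
ee_rot: [-0.001, 0.999, -0.043, -0.0]
contact_force: [-1.2, 0.4, -1.3]
width: 0.0285
gripper_force: 36.5
```

```bash
python3 - <<'E'
from h import *
im,cam=shot("wrist","w10"); s=manip.get_state(); print(s["width"],s["contact_force"],bayf(s["position"]))
t=np.radians(BY);R=np.array([[np.cos(t),-np.sin(t)],[np.sin(t),np.cos(t)]])
p=BAY+R@np.array([.0485,-.034]); tool(p[0],p[1],.105,-94.9)
E
```

```text
0.028896443400259982 [ 0.12922596 -0.21089014 -1.04239282] [[ 47.8 -32.4]]
move [0.001  0.0023 0.1664] twist 0.0002 closing yaw -94.88 pos [ 0.5878 -0.3469  0.2381] t 19.5
```

View pics/w10.png

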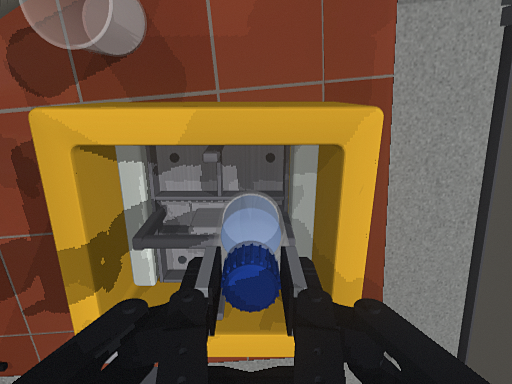

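The bottle is held upright above the box. Lowering it into the far right pocket.

Call:
move_arm --deltas '[[[0.001,0.001,0.04,0,1],[0.001,0.001,0.08,0,1],[0.001,0.001,0.1,0,1],[0.001,0.001,0.115,0,1],[0.001,0.001,0.13,0,1],[0.001,0.001,0.142,0,1],[0.001,0.001,0.152,0,1],[0.001,0.001,0.158,0,1],[0.001,0.001,0.16,0,1],[0.001,0.001,0.16,0,1]]]'

```text
clock: 20.5
position: [0.5885, -0.3494, 0.1106]
ee_rot: [0.0, 0.999, -0.043, 0.0]
contact_force: [-0.3, 0.7, -0.7]
width: 0.0288
gripper_force: 36.5
```

Call:
move_arm --deltas '[[[0,0,0.004,0,1],[0,0,0.0065,0,1],[0,0,0.007,0,1],[0,0,0.007,0,0.1],[0,0,0.007,0,-0.05],[0,0,0.007,0,-0.05],[0,0,-0.02,0,-0.05],[0,0,-0.07,0,-0.05],[0,0,-0.13,0,-0.05],[0,0,-0.17,0,-0.5],[0,0,-0.17,0,-1],[0,0,-0.17,0,-1]]]'

```text
clock: 21.7
position: [0.5886, -0.3493, 0.2475]
ee_rot: [0.001, 0.999, -0.043, 0.001]
contact_force: [-0.9, 0.7, -0.8]
width: 0.0847
gripper_force: 0.0
```

```bash
python3 - <<'E'
from h import *
shot("wrist"); print(cap(.117)); c=cap(.117)[0][1]; print(bayf(c[:2]/1000)); tool(.6875,.197,.22,-94.9)
E
```

```text
[(array([251., 187.]), array([ 588.1, -349.1,   25.3,   28.1,   85.1]))]
[[ 48.  -34.3]]
move [ 0.066  -0.6901  0.0317] twist -0.0001 closing yaw -94.91 pos [ 0.5876 -0.3486  0.2445] t 21.85
```

Call:
move_arm --deltas '[[[0.066,-0.69,0.01,0,-1],[0.066,-0.69,0.01,0,-1],[0.066,-0.69,0.01,0,-1],[0.066,-0.69,0.01,0,-1],[0.066,-0.69,0.01,0,-1],[0.066,-0.69,0.01,0,-1],[0.066,-0.69,0.01,0,-1],[0.066,-0.69,0.01,0,-1],[0.066,-0.69,0.01,0,-1],[0.066,-0.69,0.032,0,-1],[0.066,-0.69,0.032,0,-1],[0.066,-0.69,0.032,0,-1]]]'

```text
clock: 23.05
position: [0.687, 0.2024, 0.2168]
ee_rot: [-0.001, 0.999, -0.04, -0.003]
contact_force: [-1.8, -1.2, 0.2]
width: 0.0849
gripper_force: 0.0
```

```bash
python3 - <<'E'
from h import *
shot("wrist");shot("wrist"); print(cap()); c=min(cap(),key=lambda a:abs(a[0][0]-250))[1]; tool(c[0]/1000-.0005,c[1]/1000,.067,-94.9)
E
```

```text
[(array([ 36., 170.]), array([712.5, 380.9,  80.2,  98.7,  84.7])), (array([251., 182.]), array([689.6, 196.7,  25. ,  27.7,  85.2]))]
move [ 0.0021 -0.0024  0.1911] twist -0.0003 closing yaw -94.93 pos [0.6879 0.1951 0.2199] t 23.25
```

Call:
move_arm --deltas '[[[0.002,-0.0024,0.06,0,-1],[0.002,-0.0024,0.11,0,-1],[0.002,-0.0024,0.16,0,-1],[0.002,-0.0024,0.19,0,-1],[0.002,-0.0024,0.191,0,0],[0.002,-0.0024,0.191,0,1],[0.002,-0.0024,0.191,0,1],[0.002,-0.0024,0.191,0,1],[0.002,-0.0024,0.191,0,1],[0.002,-0.0024,0.191,0,1]]]'

```text
clock: 24.25
position: [0.6917, 0.1979, 0.0708]
ee_rot: [-0.0, 0.999, -0.043, 0.002]
contact_force: [0.5, -0.6, 6.2]
width: 0.0282
gripper_force: 37.3
```

```bash
python3 - <<'E'
from h import *
s=manip.get_state(); print(s["width"],s["contact_force"])
t=np.radians(BY);R=np.array([[np.cos(t),-np.sin(t)],[np.sin(t),np.cos(t)]])
p=BAY+R@np.array([-.0485,.034]); tool(p[0],p[1],.25,-94.9)
E
```

```text
0.02820277254275513 [ 0.46859656 -0.57216289  6.23971899]
move [-0.1905  0.6065 -0.2251] twist 0.0 closing yaw -94.9 pos [0.6917 0.1979 0.0708] t 24.25
```

Call:
move_arm --deltas '[[[0,0,-0.06,0,1],[0,0,-0.12,0,1],[0,0.02,-0.18,0,1],[-0.01,0.07,-0.22,0,1],[-0.02,0.13,-0.225,0,1],[-0.04,0.19,-0.225,0,1],[-0.06,0.25,-0.225,0,1],[-0.08,0.31,-0.225,0,1],[-0.1,0.36,-0.225,0,1],[-0.12,0.41,-0.225,0,1],[-0.14,0.46,-0.225,0,1],[-0.16,0.51,-0.225,0,1]]]'

```text
clock: 25.45
position: [0.5266, -0.1986, 0.2486]
ee_rot: [0.0, 0.999, -0.043, 0.0]
contact_force: [-0.2, -0.1, -0.6]
width: 0.0281
gripper_force: 36.3
```

```bash
python3 - <<'E'
from h import *
shot("wrist");shot("wrist")
t=np.radians(BY);R=np.array([[np.cos(t),-np.sin(t)],[np.sin(t),np.cos(t)]])
p=BAY+R@np.array([-.0480,.034]); tool(p[0],p[1],.25,-94.9)
E
```

```text
move [-0.0258  0.0911 -0.0015] twist -0.0026 closing yaw -95.22 pos [ 0.5252 -0.2019  0.2486] t 25.55
```

Call:
move_arm --deltas '[[[-0.015,0.05,0,0,1],[-0.0255,0.0925,0,0,1],[-0.0255,0.0925,0,0,1],[-0.0255,0.0925,0.05,0,1],[-0.0255,0.0925,0.09,0,1],[-0.0255,0.0925,0.115,0,1],[-0.0255,0.0925,0.135,0,1],[-0.0255,0.0925,0.15,0,1],[-0.0255,0.0925,0.16,0,1],[-0.0255,0.0925,0.168,0,1],[-0.0255,0.0925,0.172,0,1],[-0.0255,0.0925,0.172,0,1]]]'

```text
clock: 26.75
position: [0.5011, -0.2694, 0.1106]
ee_rot: [0.0, 0.999, -0.043, 0.0]
contact_force: [0.1, 0.1, -0.9]
width: 0.0283
gripper_force: 36.4
```

```bash
python3 - <<'E'
from h import *
s=manip.get_state(); print(bayf(s["position"]),s["contact_force"],s["position"])
E
```

```text
[[-45.3  37.3]] [ 0.06352012  0.12822025 -0.85947167] [ 0.50107444 -0.26942341  0.11055655]
```

Call:
move_arm --deltas '[[[-0.002,0.002,0.003,0,1],[-0.003,0.003,0.006,0,1],[-0.003,0.003,0.0068,0,1],[-0.003,0.003,0.0068,0,0.1],[-0.003,0.003,0.0068,0,-0.05],[-0.003,0.003,0.0068,0,-0.05],[-0.003,0.003,-0.02,0,-0.05],[-0.003,0.003,-0.07,0,-0.05],[-0.003,0.003,-0.13,0,-0.05],[-0.003,0.003,-0.19,0,-0.5],[0.05,0.04,-0.21,0,-1],[0.05,0.04,-0.21,0,-1]]]'

```text
clock: 27.95
position: [0.5425, -0.3086, 0.2819]
ee_rot: [0.003, 0.999, -0.043, 0.005]
contact_force: [-0.4, 0.7, 0.1]
width: 0.0845
gripper_force: 0.0
```

```bash
python3 - <<'E'
from h import *
shot("wrist");shot("wrist","w11"); print([(u,c,bayf(c[:2]/1000)) for u,c in cap(.117)])
# cover check
tool(.47,.37,.3,-94.9)
E
```

```text
[(array([294., 122.]), array([ 586.2, -347.7,   25.2,   25.8,   -4.9]), array([[ 46.2, -33.4]])), (array([222., 221.]), array([ 497.4, -273.8,   25.6,   28.6,   85.1]), array([[-48.6,  32.7]]))]
move [-0.1566 -0.8328 -0.0267] twist -0.0002 closing yaw -94.92 pos [ 0.5376 -0.3045  0.2775] t 28.1
```

View pics/w11.png

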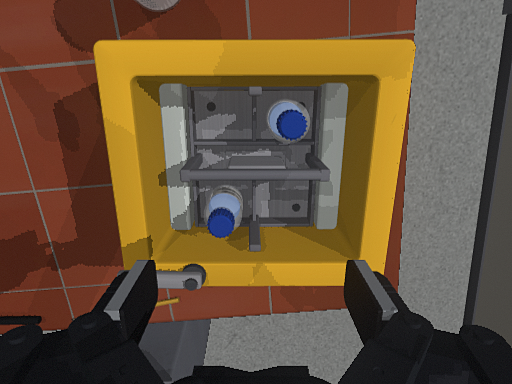

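Both bottles stand in pockets, with caps at bay (46,-33) and (-49,33) mm. Now the cover.

Call:
move_arm --deltas '[[[-0.157,-0.832,-0.01,-0.041,-1],[-0.157,-0.832,-0.01,-0.041,-1],[-0.157,-0.832,-0.01,-0.041,-1],[-0.157,-0.832,-0.01,-0.041,-1],[-0.157,-0.832,-0.01,-0.041,-1],[-0.157,-0.832,-0.01,-0.041,-1],[-0.157,-0.832,-0.01,-0.041,-1],[-0.157,-0.832,-0.01,-0.041,-1],[-0.157,-0.832,-0.01,-0.041,-1],[-0.157,-0.832,-0.01,-0.041,-1],[-0.157,-0.832,-0.01,-0.041,-1],[-0.157,-0.832,-0.01,-0.041,-1]]]'

```text
clock: 29.3
position: [0.4753, 0.2935, 0.2846]
ee_rot: [0.001, 1.0, 0.0, -0.001]
contact_force: [1.1, 1.0, 0.3]
width: 0.0851
gripper_force: 0.0
```

```bash
python3 - <<'E'
from h import *
shot("wrist"); tool(.47,.37,.28,-90)
E
```

```text
move [-0.0046 -0.0851  0.0061] twist 0.0027 closing yaw -89.67 pos [0.4741 0.3019 0.2843] t 29.35
```

Call:
move_arm --deltas '[[[-0.0046,-0.06,0.006,0.002,-1],[-0.0046,-0.09,0.006,0.002,-1],[-0.0046,-0.09,0.006,0.002,-1],[-0.0046,-0.09,0.006,0.002,-1],[-0.0046,-0.09,0.006,0.002,-1]]]'

```text
clock: 29.85
position: [0.4734, 0.3627, 0.2803]
ee_rot: [0.001, 1.0, -0.002, -0.001]
contact_force: [0.4, 0.2, -0.2]
width: 0.0855
gripper_force: 0.0
```

```bash
python3 - <<'E'
from h import *
shot("wrist"); im,cam=shot("wrist","w12"); H=hsv(im)
for k,z in (("cover",.01),):
    m=(H[...,1]<30)&(H[...,2]>195)
    for c in blobs(m,2000): print(k,cv2.boundingRect(c),c.mean(0),rect(cam,c,z))
m=(H[...,2]<60)
for c in blobs(m,80): print("dark",cv2.boundingRect(c),rect(cam,c,.055))
tool(.467,.371,.027,-90)
E
```

```text
cover (179, 80, 132, 148) [242.30188679 151.39811321] [467.6 372.8 155.  183.2  87.5]
dark (319, 260, 193, 124) [248.4 133.2 199.7 288.1  -0.4]
dark (0, 260, 164, 124) [ 2.512e+02  6.030e+02  1.996e+02  2.403e+02 -4.000e-01]
dark (173, 366, 156, 18) [165.5 364.1  31.3 222.7  -0.4]
dark (232, 129, 21, 63) [474.8 372.2  22.2  70.6  88.7]
dark (387, 251, 104, 14) [351.3 130.1  13.5 130.7  -3.5]
move [-0.0086 -0.0105  0.3172] twist -0.0026 closing yaw -90.32 pos [0.4739 0.3627 0.2808] t 29.95
```

```bash
python3 - <<'E'
from h import *
tool(.4676,.3728,.027,-92.5)
E
```

```text
move [-0.0079 -0.0128  0.3172] twist 0.0182 closing yaw -90.32 pos [0.4739 0.3627 0.2808] t 29.95
```

Call:
move_arm --deltas '[[[-0.008,-0.0125,0.06,0.018,-1],[-0.008,-0.0125,0.12,0.018,-1],[-0.008,-0.0125,0.18,0.018,-1],[-0.008,-0.0125,0.24,0.018,-1],[-0.008,-0.0125,0.29,0.018,-1],[-0.008,-0.0125,0.314,0.018,-1],[-0.008,-0.0125,0.314,0.018,0.2],[-0.008,-0.0125,0.314,0.018,1],[-0.008,-0.0125,0.314,0.018,1],[-0.008,-0.0125,0.314,0.018,1],[-0.008,-0.0125,0.314,0.018,1],[-0.008,-0.0125,0.314,0.018,1]]]' --squeeze 70

```text
clock: 31.15
position: [0.4684, 0.3744, 0.0311]
ee_rot: [-0.0, 1.0, -0.021, 0.001]
contact_force: [-0.1, -0.5, 5.7]
width: 0.0088
gripper_force: 70.2
```

```bash
python3 - <<'E'
from h import *
s=manip.get_state(); print(s["width"],s["gripper_force"],s["contact_force"],s["qpos"].round(2)); tool(.543,-.3105,.29,-4.9)
E
```

```text
0.008763774166255369 70.1720130443573 [-0.06230981 -0.5036627   5.69774559] [ 0.56  0.49  1.73 -0.    0.91  2.17]
move [ 0.1294  0.8512 -0.3242] twist -0.729 closing yaw -92.38 pos [0.4684 0.3744 0.0311] t 31.15
```

Call:
move_arm --deltas '[[[0,0,-0.06,0,1],[0,0,-0.12,0,1],[0,0,-0.18,0,1],[0,0,-0.24,0,1],[0,0.01,-0.3,-0.06,1],[0.01,0.06,-0.324,-0.12,1],[0.02,0.12,-0.324,-0.19,1],[0.03,0.18,-0.324,-0.26,1],[0.04,0.24,-0.324,-0.33,1],[0.05,0.3,-0.324,-0.4,1],[0.06,0.36,-0.324,-0.47,1],[0.065,0.42,-0.324,-0.54,1]]]'

```text
clock: 32.35
position: [0.5043, 0.0551, 0.2884]
ee_rot: [-0.0, 0.871, 0.492, -0.0]
contact_force: [0.5, 0.1, -3.0]
width: 0.009
gripper_force: 69.2
```

```bash
python3 - <<'E'
from h import *
shot("wrist"); s=manip.get_state(); print(s["width"],s["contact_force"]); tool(.543,-.3105,.29,-4.9)
E
```

```text
0.008875669168039592 [ 0.20289034 -7.12413971 -2.94717906]
move [-0.3588  0.2716  0.0022] twist -0.2177 closing yaw -31.02 pos [0.5047 0.0475 0.2884] t 32.4
```

Call:
move_arm --deltas '[[[-0.05,0.04,0,-0.06,1],[-0.1,0.075,0,-0.12,1],[-0.15,0.115,0,-0.17,1],[-0.2,0.155,0,-0.21,1],[-0.25,0.19,0,-0.21,1],[-0.3,0.23,0,-0.21,1],[-0.347,0.265,0,-0.21,1],[-0.347,0.265,0,-0.21,1],[-0.347,0.265,0,-0.21,1],[-0.347,0.265,0,-0.21,1]]]'

```text
clock: 33.4
position: [0.5405, -0.2894, 0.2883]
ee_rot: [-0.001, 0.744, 0.668, 0.0]
contact_force: [0.5, 0.5, -3.1]
width: 0.0091
gripper_force: 69.3
```

```bash
python3 - <<'E'
from h import *
shot("wrist"); im,cam=shot("wrist","w13"); s=manip.get_state(); print(s["width"],bayf(s["position"])); tool(.543,-.3097,.29,-4.9)
H=hsv(im); m=(H[...,1]<30)&(H[...,2]>170)
for c in blobs(m,1500):
    print(cv2.boundingRect(c)); 
    mm=np.zeros(m.shape,np.uint8); cv2.drawContours(mm,[c.reshape(-1,1,2)],-1,1,-1)
    for v in (115,150,180,200,220): 
        u=np.where(mm[v])[0]; 
        if len(u): print(v,u[0],u[-1],bayf(ray(cam,[(u[0],v),(u[-1],v)],s["position"][2]-.021)).tolist())
E
```

```text
0.009033338599491379 [[-4.  21.3]]
move [-0.0255  0.0055 -0.0014] twist -0.0103 closing yaw -6.14 pos [ 0.5408 -0.289   0.2889] t 33.5
```

View pics/w13.png

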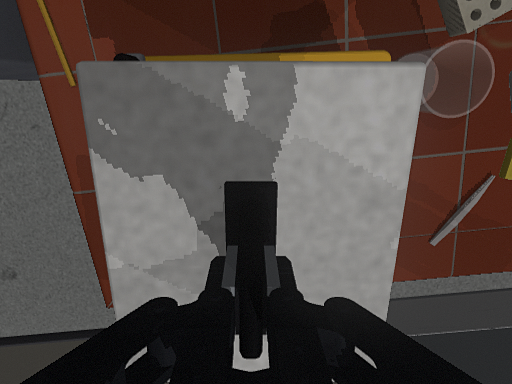

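The cover is held square, far edge from (78,63) to (426,63). I'll centre it and re-measure.

Call:
move_arm --deltas '[[[-0.0255,0.0055,-0.001,-0.0103,1],[-0.0255,0.0055,-0.001,-0.0103,1],[-0.0255,0.0055,-0.001,-0.0103,1],[-0.0255,0.0055,-0.001,-0.0103,1]]]'

```text
clock: 33.9
position: [0.5429, -0.3101, 0.2897]
ee_rot: [-0.0, 0.737, 0.676, 0.0]
contact_force: [0.6, 0.4, -2.5]
width: 0.0089
gripper_force: 69.3
```

```bash
python3 - <<'E'
from h import *
shot("wrist"); im,cam=shot("wrist","w14"); s=manip.get_state(); print(s["width"],bayf(s["position"])); tool(.543,-.3097,.29,-4.9)
H=hsv(im); z=s["position"][2]-.021
w=(H[...,1]<45)&(H[...,2]>75)
for u in (180,250,330):
    v=[v for v in range(30,100) if w[v:v+8,u].all()][0]; print("far edge",u,v,bayf(ray(cam,[(u,v)],z)))
for v in (80,110,180,220):
    r=w[v]; ul=next(u for u in range(250,0,-1) if not w[v,u-3:u].any()) if v<170 else next(u for u in range(200,0,-1) if not w[v,u-3:u].any()); ur=next(u for u in range(300,500) if not w[v,u:u+3].any())
    print("sides",v,ul,ur,bayf(ray(cam,[(ul,v),(ur,v)],z)).tolist())
m=(abs(H[...,0].astype(int)-21)<5)&(H[...,1]>150)&(H[...,2]>90)
for u in (200,300): print("rim",u,bayf(ray(cam,[(u,np.where(m[:60,u])[0][0])],.13)))
E
```

```text
0.009294867939122134 [[-0.   0.1]]
move [ 0.0009 -0.     -0.0003] twist -0.0004 closing yaw -4.94 pos [ 0.543  -0.3104  0.2898] t 34.0
far edge 180 61 [[-32.   92.9]]
far edge 250 61 [[-1.2 92.9]]
far edge 330 62 [[34.  92.5]]
sides 80 78 425 [[-78.2, 85.1], [77.1, 85.0]]
sides 110 83 420 [[-78.1, 72.0], [77.0, 71.9]]
sides 180 94 409 [[-78.2, 38.6], [77.0, 38.5]]
sides 220 100 402 [[-78.3, 17.3], [76.7, 17.2]]
rim 200 [[-41.8 127.7]]
rim 300 [[ 38.9 128.4]]
```

Call:
move_arm --deltas '[[[0,0.0008,0.04,0,1],[0,0.0008,0.075,0,1],[0,0.0008,0.1,0,1],[0,0.0008,0.12,0,1],[0,0.0008,0.135,0,1],[0,0.0008,0.147,0,1],[0,0.0008,0.157,0,1],[0,0.0008,0.164,0,1],[0,0.0008,0.166,0,1],[0,0.0008,0.166,0,1]]]'

```text
clock: 35.0
position: [0.5437, -0.3116, 0.1569]
ee_rot: [0.0, 0.737, 0.676, 0.0]
contact_force: [0.1, -0.1, -2.5]
width: 0.009
gripper_force: 69.2
```

Call:
move_arm --deltas '[[[0,0,0.003,0,1],[0,0,0.006,0,1],[0,0,0.0075,0,1],[0,0,0.0085,0,1],[0,0,0.0085,0,1]]]'

```text
clock: 35.5
position: [0.5437, -0.3117, 0.1511]
ee_rot: [0.0, 0.737, 0.676, 0.0]
contact_force: [-1.3, 0.4, 4.0]
width: 0.0091
gripper_force: 70.4
```

The cover rests (upward force 4 N). Release it and retreat, then check the cover and the peg.

Call:
move_arm --deltas '[[[0,0,0,0,0.9],[0,0,0,0,0.3],[0,0,0,0,0.3],[0,0,0,0,0.3],[0,0,-0.04,0,0.3],[0,0,-0.09,0,0.3],[0,0,-0.15,0,0.3],[0,0,-0.18,0,0.3],[0,0,-0.18,0,0.3],[0,0,-0.18,0,0.3]]]'

```text
clock: 36.5
position: [0.5436, -0.3114, 0.2938]
ee_rot: [0.0, 0.737, 0.676, 0.0]
contact_force: [-0.3, 0.2, -0.5]
width: 0.0296
gripper_force: 0.0
```

```bash
python3 - <<'E'
from h import *
shot("wrist"); im,cam=shot("wrist","w15"); s=manip.get_state(); H=hsv(im)
w=(H[...,1]<45)&(H[...,2]>75)
for c in blobs(w,4000): print("white",cv2.boundingRect(c),rect(cam,c,.13),bayf(rect(cam,c,.13)[:2]/1000))
for v in (100,140,200,240):
    us=np.where(w[v,140:365])[0]+140; print(v,us[0],us[-1],bayf(ray(cam,[(us[0],v),(us[-1],v)],.13))[:,0])
for u in (190,310): 
    vs=np.where(w[40:260,u])[0]+40; print(u,vs[0],vs[-1],bayf(ray(cam,[(u,vs[0]),(u,vs[-1])],.13))[:,1])
d=H[...,2]<45
for c in blobs(d,60):
    if c[:,1].max()<250: print("dark",cv2.boundingRect(c),c.mean(0),bayf(ray(cam,[c.mean(0)],.16)))
t=np.radians(BY);R=np.array([[np.cos(t),-np.sin(t)],[np.sin(t),np.cos(t)]])
p=BAY+R@np.array([-.098,.122]); tool(p[0],p[1],.2,-4.9)
E
```

```text
white (161, 71, 183, 194) [ 542.9 -309.4  156.2  185.5   -5. ] [[-0.2  1.1]]
white (0, 65, 168, 263) [ 378.4 -351.1  174.3  281.9  -18.7] [[-160.5  -54.5]]
100 140 341 [-97.4  77.7]
140 166 337 [-77.6  77.1]
200 171 332 [-77.6  77. ]
240 174 329 [-77.9  77.3]
190 71 259 [ 93.9 -85.8]
310 71 258 [ 93.7 -84.7]
dark (238, 139, 28, 87) [251.23041475 180.11520737] [[-0.5  6.2]]
dark (108, 17, 28, 25) [121.56944444  29.31944444] [[-95.7 121.4]]
move [ 0.1527 -0.1224  0.1156] twist -0.0007 closing yaw -4.99 pos [ 0.5429 -0.311   0.292 ] t 36.6
```

The cover lies centred and flat at rim height, and the peg is at bay (-96,121). Moving to the peg.

Call:
move_arm --deltas '[[[0.05,-0.04,0,0,0.1],[0.1,-0.08,0,0,0.1],[0.1525,-0.1215,0.05,0,0.1],[0.1525,-0.1215,0.1,0,0.1],[0.1525,-0.1215,0.115,0,0.1],[0.1525,-0.1215,0.115,0,0.1],[0.1525,-0.1215,0.115,0,0.1]]]'

```text
clock: 37.3
position: [0.4576, -0.1816, 0.2015]
ee_rot: [-0.0, 0.737, 0.676, -0.0]
contact_force: [0.6, -0.5, 0.3]
width: 0.0384
gripper_force: 0.0
```

```bash
python3 - <<'E'
from h import *
shot("wrist"); s=manip.get_state(); print(bayf(s["position"]),s["position"],s["width"])
E
```

```text
[[-95.4 120.6]] [ 0.45830007 -0.18218419  0.20239746] 0.03835698417082206
```

Call:
move_arm --deltas '[[[0.001,-0.002,0.02,0,0.1],[0.001,-0.002,0.04,0,0.1],[0.001,-0.002,0.053,0,0.1],[0.001,-0.002,0.053,0,0.1],[0.001,-0.002,0.053,0,0.5],[0.001,-0.002,0.053,0,0.5],[0.001,-0.002,0.053,0,0.5]]]' --squeeze 20

```text
clock: 38.05
position: [0.4564, -0.1809, 0.1604]
ee_rot: [0.001, 0.737, 0.676, 0.0]
contact_force: [0.1, 0.2, 0.1]
width: 0.0217
gripper_force: 0.0
```

```bash
python3 - <<'E'
from h import *
s=manip.get_state(); print(bayf(s["position"]),s["position"],s["width"],s["contact_force"])
for a in list(range(8,89,8))+[92]:
    r=np.radians(a); print(a,np.round([-62*(1-np.cos(r))/800,62*np.sin(r)/800,a/120],4))
E
```

```text
[[-97.3 121.8]] [ 0.45643174 -0.18087228  0.1603548 ] 0.021672684031697656 [0.14031614 0.15759021 0.05580361]
8 [-0.0008  0.0108  0.0667]
16 [-0.003   0.0214  0.1333]
24 [-0.0067  0.0315  0.2   ]
32 [-0.0118  0.0411  0.2667]
40 [-0.0181  0.0498  0.3333]
48 [-0.0256  0.0576  0.4   ]
56 [-0.0342  0.0643  0.4667]
64 [-0.0435  0.0697  0.5333]
72 [-0.0536  0.0737  0.6   ]
80 [-0.064   0.0763  0.6667]
88 [-0.0748  0.0775  0.7333]
92 [-0.0802  0.0775  0.7667]
```

Call:
move_arm --deltas '[[[-0.0008,0.0108,0,0.067,0.5],[-0.003,0.0214,0,0.133,0.5],[-0.0067,0.0315,0,0.2,0.5],[-0.0118,0.0411,0,0.267,0.5],[-0.0181,0.0498,0,0.333,0.5],[-0.0256,0.0576,0,0.4,0.5],[-0.0342,0.0643,0,0.467,0.5],[-0.0435,0.0697,0,0.533,0.5],[-0.0536,0.0737,0,0.6,0.5],[-0.064,0.0763,0,0.667,0.5],[-0.0748,0.0775,0,0.733,0.5],[-0.079,0.0775,0,0.75,0.5]]]'

```text
clock: 39.25
position: [0.5131, -0.2493, 0.1601]
ee_rot: [-0.0, 0.999, -0.045, 0.001]
contact_force: [0.9, 1.8, 0.1]
width: 0.0213
gripper_force: 0.6
```

```bash
python3 - <<'E'
from h import *
s=manip.get_state(); print(bayf(s["position"]),s["position"],s["width"],s["contact_force"])
E
```

```text
[[-35.   58.4]] [ 0.51308784 -0.24931506  0.16007054] 0.02125795548742088 [0.94066729 1.77433906 0.05178349]
```

Call:
move_arm --deltas '[[[0,0,0,0,0.3],[0,0,0,0,0.3],[0,0,-0.03,0,0.3],[0,0,-0.08,0,0.3],[0,0,-0.14,0,0.3],[0.02,0.05,-0.18,0,-0.5],[0.02,0.09,-0.18,0,-1],[0.02,0.09,-0.18,0,-1],[0.02,0.09,-0.18,0,-1]]]'

```text
clock: 40.15
position: [0.5214, -0.3219, 0.3031]
ee_rot: [-0.001, 0.999, -0.044, -0.0]
contact_force: [-0.2, 0.0, 0.2]
width: 0.0852
gripper_force: 0.0
```

```bash
python3 - <<'E'
from h import *
shot("wrist"); im,cam=shot("wrist","w16"); s=manip.get_state(); H=hsv(im); print(s["position"],s["contact_force"])
w=(H[...,1]<45)&(H[...,2]>75)
for c in blobs(w,4000): print("white",cv2.boundingRect(c),rect(cam,c,.13),bayf(rect(cam,c,.13)[:2]/1000))
d=H[...,2]<60
for c in blobs(d,60):
    if c[:,1].min()<250 : print("dark",cv2.boundingRect(c),c.mean(0),bayf(ray(cam,[c.mean(0)],.16)))
print("expected peg px",proj(cam,[[*(BAY+[-.031,.063]),.16]]))
it,ct=shot("top"); Ht=hsv(it)
E
```

```text
[ 0.52141051 -0.32078619  0.3029551 ] [-0.04610142  0.43854028  0.32673801]
white (134, 64, 210, 196) [ 525.2 -310.2  184.1  191.9   85. ] [[-17.8  -1.2]]
white (384, 0, 117, 333) [ 486.  -496.8   86.2  344.1  -89.9] [[ -40.9 -190.5]]
white (198, 288, 165, 96) [ 332.3 -344.2  134.4  187.1  -14.8] [[-207.1  -51.6]]
dark (338, 0, 174, 384) [457.17177522 246.36462324] [[ -83.3 -206.6]]
dark (198, 140, 82, 30) [238.50952381 153.81428571] [[ 5.  -1.9]]
dark (50, 84, 26, 50) [ 62.4516129  108.92741935] [[ 42.4 142.1]]
dark (80, 136, 24, 34) [ 93.3963964  153.72072072] [[  5.2 122.4]]
dark (40, 238, 22, 28) [ 50.16161616 252.51515152] [[-89.7 178.3]]
dark (158, 188, 20, 22) [167.67272727 198.67272727] [[-35.6  62.1]]
dark (11, 228, 21, 21) [ 22.81451613 238.03225806] [[-74.5 200.9]]
dark (52, 8, 18, 22) [59.81034483 18.84482759] [[108.4 131.8]]
dark (173, 249, 12, 11) [178.1875 254.0625] [[-91.4  56.7]]
expected peg px [[169.96736244 199.37330992]]
```

```bash
python3 - <<'E'
from rig import manip
print(manip.sign_off())
E
```

```text
the job is handed in; nothing more can be done
None
```

I packed the box and handed the job in at about 40 s on the robot clock: plate, divider, two bottles in separate pockets and cover in place, latch swung to about 1.5 rad; the hand-in returned no verdict.

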